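Clear the joist flange and hold a raked cleat plate at its gauge mark for tacking

ROBOT

A 6-joint arm with a two-finger parallel gripper is mounted at the origin on a cart in front of the work surface, level with it; the furniture and walls round the work are solid. World frame = base frame: x ahead of the robot, y to its left, z up, the work surface at z = 0. Lengths are in mm, angles in rad, forces in N, time in s.
With the tool pointing down it reaches from about 250 to 725 mm from the base axis. Payload 4 kg.
Tool frame: the origin (TCP) lies between the finger pads, 19 mm behind the fingertips; this is the grasp point; z points along the fingers, y is the line along which they close (so a half turn about z gives the same grasp; the last joint's range is limited). The gripper opens to 85 mm and grips with 20 to 120 N. Pads are 22 mm wide; open, the fingers measure 114 mm over their backs; the gripper's body (76 mm by 85 mm) begins 54 mm behind the grasp point. The pads swing forward as they close: fully open they stand 13 mm farther back than shut.
Start: joints at [-1.284, 0.241, 0.005, 1.335, 0, 1.571], TCP at [141.44, -479.577, 250.006] pointing down, gripper open.
Joint ranges: [-2.72, 2.72], [-1.05, 1.87], [-1.09, 1.28], [-1.99, 2.15], [-1.42, 1.44], [-3.14, 3.14]. Speed limits (rad/s): [2.79, 2.79, 3.14, 3.14, 3.14, 3.14].

INTERFACE

Orientations are given as a unit quaternion [w, x, y, z].
In Python, from bench import env gives the robot as it stands.
- The arm moves only by the tool move_arm, never from a script. Its argument "increments" is a list that holds one entry, the list of rows, each a list of 7 numbers: the shift along the world's x, y, z in mm, then the turn, a rotation vector about the world's x, y, z in degrees, then the closure, from 0 (fully open) to 1 (shut). In form: [[[dx, dy, dz, ax, ay, az, hand], ...]]. A call has 1 to 20 rows; each row is the pose to reach, as a shift and turn from the pose commanded when the call began; what a row does not reach only later rows make up. A row lasts 1/12 s, in which the tool goes at most 41.7 mm and 7.16 degrees, less where a joint would pass 70% of its speed; a pose out of reach is approached as far as the arm can. A call with a gripper value outside its range is refused whole. The fingers move at their own pace and stop on an object; "newtons" is the grip in N (left out, the last holds). Time passes only in rows, so rows that repeat a pose let the fingers close. It gives the time, the measured TCP pose, the force, the opening and the grip force at its end, in the units of the state.
- env.get_obs(): the state, without advancing time (a new reading comes with each control period).
- env.capture(name): name is "side" or "top"; returns (picture, depth): 480x640x3 uint8, red, green, blue; 480x640 float32, mm along the optical axis (not along the pixel's ray), 0 where there is no reading.
- env.camera_model(name): a dict with "fx", "fy", "cx", "cy" (pixels), "k1" (the pictures are not rectified: a ray, as slopes to the right and down, at radius r is drawn at 1 + k1 r^2 times it, then the intrinsics apply), "R" (3x3) and "t" (3): a world point X has camera coordinates R X + t. Camera axes: x right, y down, z forward; pixel columns grow to the right and rows downward; lengths in mm; the calibration is good to about 2 mm. A picture is of the moment at which its call begins. camera_model takes no time and is no camera call.
- env.sign_off(): hands the job in; it is judged then, once.
The state is a dict: "t": time; "joint_pos": joint angles; "qvel": joint speeds; "joint_torque": joint torques, N m; "position": TCP position; "tool_rot": TCP orientation; "ft_force": force on the tool from outside, world axes, zero at the start; "wrist_torque": the same for the moment, N m; "opening": opening from 0.0 (shut) to 1.0 (fully open); "finger_force": force on a finger pad.
Only numpy, scipy, OpenCV 4.12 (cv2) and the standard library are available. Lean on these libraries where they do the work, as an engineer would, in place of code of your own. Each camera call takes 0.05 s, during which the arm holds its last target. There are 200 camera calls.

TASK

Push all the loose steel offcuts off the top of the beam with the wooden scraper block (not with the fingers) and put the block down on the table. Then take the small cleat plate by its steel, not by the angle gauge stuck to it, stand its foot on the beam along the white soapstone line, and rock it over on that foot until the swinging pointer settles in line with the brass index on the dial. The program finishes while holding it there for tacking: plate in the grip, foot down on the line, pointer at rest on the index, nothing let go.

Things in the scene. Friction and masses are not known exactly. Their poses are not given: they have to be found in the camera images.
- beam: dark wide-flange steel beam offcut (I-section), 220 mm long along its own y, 100 mm wide (x), 96 mm high, fixed to the table; origin at the centre of its underside, z up. Its flat top flange is at z = 96 mm; both flanges are 8 mm thick
- line_mid (a point): middle of the white soapstone line on top of the beam; the line runs straight across the flange, along the beam's x, the full 100 mm; its axes are the beam's axes
- cleat: loose steel plate 80 mm long (x), 10 mm thick (y), 100 mm high (z), top corner at +x cropped (flat top from x = -40 to +24 mm), about 0.7 kg with the gauge; stands on its square-edged foot, 10 mm wide. Origin: centre of the foot. Grip it from above across its 10 mm thickness, between x = -10 and +25 mm
- grip (a point): a good place for the TCP on the cleat: 6 mm toward +x from the plate's middle, 80 mm above the foot; moves with the cleat and has its axes
- foot_near (a point): centre of the cleat's foot, 38 mm toward the gauge end (-x)
- foot_far (a point): centre of the cleat's foot, 38 mm toward the other end (+x)
- pointer (a joint): angle of the free-swinging pointer about the cleat's +x relative to the gauge case, rad; 0 = straight away from the foot. It is weighted, so its tip comes to rest pointing plumb up (swings about 0.5 s a cycle, settles in 1 to 2 s): turning the cleat by +a about its own +x makes it read -a
- index (a joint): angle of the brass index on the stiff bezel, rad, same axis, zero and sense as the pointer; set beforehand between 0.16 and 0.42, stays put. The pointer is on the index when both joints read the same
- pointer_tip (a point): tip of the black pointer, 31.5 mm from the dial's centre; its z axis runs along the pointer
- index_mark (a point): inner end of the brass index tongue (4 mm wide, so it covers 0.06 rad to either side), 31.5 mm from the dial's centre; its z axis runs from the dial's centre to the index
- scraper: beech scraper block standing on the table: foot 114 mm long (its x) and 34 mm thick (its y) with steel strips along both long sides, 24 mm high; above it a hand grip 90 mm long, 22 mm thick, up to 70 mm above the underside. Origin at the centre of the underside. 0.22 kg
- slug_0: loose steel disc, 21 mm across, 8 mm thick, lying on the beam; origin at the centre of its underside
- slug_1: loose cropped steel end 20 x 13 x 8 mm, lying on the beam; origin at the centre of its underside
- slug_2: loose steel disc, 21 mm across, 8 mm thick, lying on the beam; origin at the centre of its underside
- slug_3: loose cropped steel end 20 x 13 x 8 mm, lying on the beam; origin at the centre of its underside
- slug_4: loose steel disc, 20 mm across, 8 mm thick, lying on the beam; origin at the centre of its underside
- gauge: magnetic dial angle gauge stuck on the cleat's -x end, dial facing -x (same origin and axes as the cleat): round black case 84 mm across, centred 55 mm above the foot on the plate's middle plane, x = -67 to -50 mm, magnet block behind it to x = -29 mm. Not to be touched by the fingers
- tape_measure: tape measure lying on the table between robot and beam, 39 x 90 x 64 mm; to be left alone
- soapstone: flat soapstone holder, 16 x 140 x 15 mm, lying on the table between robot and beam; to be left alone
- pipe_offcut: short pipe, 42 mm across, 55 mm high, standing behind the beam; to be left alone

How it is judged:
By the outcome, as a careful person would: the job done as asked, in the order asked, and still so for the second after the job is handed in, while the arm keeps its last pose, push and grip.
It also fails if it takes over 64 s, if anything falls off the work surface, if the arm or the gripper's body presses on something with over 40 N, if the wrist force passes 120 N, or if a joint passes its speed limit or range.

## Working session

There is one attempt and no reset: what is moved stays moved. The work goes in short steps, Python scripts to look and compute and a tool call to move; the robot and the scene stay as the last step left them, time stands still between calls to the robot, and variables do not carry over. Pictures are saved under pics/ and viewed, at most 14 in all, crops included, and the job is handed in when it is done.

Besides the shell and the picture viewer there is one more tool, called after "Request:" as name(argument=value, ...), one argument or row to a line, values as JSON. move_arm: Moves the arm, as the interface text tells. Its arguments: {"type":"object","properties":{"increments":{"type":"array"},"newtons":{"type":"number"}},"required":["increments"]}

```bash
mkdir -p pics; ls; cat > h.py <<'E'
import numpy as np, cv2
from bench import env
def snap(n,f):
    p,d=env.capture(n); cv2.imwrite(f'pics/{f}.png',p[:,:,::-1]); np.savez(f'pics/{f}.npz',p=p,d=d); return p,d
def ray(n,uv):
    c=env.camera_model(n); K=np.array([[c['fx'],0,c['cx']],[0,c['fy'],c['cy']],[0,0,1.]])
    uv=np.atleast_2d(np.array(uv,float)); q=np.stack([(uv[:,0]-c['cx'])/c['fx'],(uv[:,1]-c['cy'])/c['fy']],1); s=q.copy()
    for _ in range(30): s=q/(1+c['k1']*(s**2).sum(1,keepdims=True))
    R=np.array(c['R']);t=np.array(c['t']); return -R.T@t, np.c_[s,np.ones(len(s))]@R
def onz(n,uv,z):
    o,r=ray(n,uv); return o+r*((z-o[2])/r[:,2])[:,None]
def bydepth(n,uv,d):
    o,r=ray(n,uv); uv=np.atleast_2d(uv).astype(int); return o+r*d[uv[:,1],uv[:,0]][:,None]
def cloud(n,d):
    v,u=np.mgrid[0:480,0:640]; o,r=ray(n,np.c_[u.ravel(),v.ravel()]); P=o+r*d.ravel()[:,None]; return P.reshape(480,640,3)
def proj(n,X):
    c=env.camera_model(n); Y=np.atleast_2d(X)@np.array(c['R']).T+np.array(c['t']); s=Y[:,:2]/Y[:,2:]; s=s*(1+c['k1']*(s**2).sum(1,keepdims=True)); return s*[c['fx'],c['fy']]+[c['cx'],c['cy']]
E
python3 - <<'E'
from h import *
print(env.get_obs())
for n in('top','side'):
    snap(n,n+'0'); c=env.camera_model(n); print(n,{k:np.round(v,3).tolist() for k,v in c.items()}); R=np.array(c['R']);print(-R.T@np.array(c['t']))
E
```

```text
pics
{'t': 0.0, 'joint_pos': array([-1.28399397e+00,  2.41416742e-01,  3.74502639e-03,  1.33517851e+00,
        1.19691995e-05,  1.57081373e+00]), 'qvel': array([-7.45837152e-04,  5.30588403e-05,  1.36369609e-03, -2.31667152e-03,
       -1.82577005e-04, -8.53892684e-04]), 'joint_torque': array([ 3.46980123e-04, -3.72321653e+01,  2.52405649e+01,  1.70132169e-02,
        3.12215416e-04,  2.27487874e-05]), 'position': array([ 141.28387661, -479.02401332,  249.11895638]), 'tool_rot': array([-1.01726069e-03,  9.89736381e-01,  1.42901508e-01, -1.40846968e-04]), 'ft_force': array([-0.41151923,  0.26111313, -0.54677486]), 'wrist_torque': array([ 0.05175384, -0.03942144,  0.00422687]), 'finger_force': 0.0, 'opening': 1.0013728735973932}
top {'fx': 541.31, 'fy': 541.31, 'cx': 317.669, 'cy': 239.757, 'k1': -0.126, 'R': [[-0.019, -0.999, -0.031], [-0.995, 0.022, -0.095], [0.096, 0.029, -0.995]], 't': [26.306, 543.195, 1066.257]}
[ 439.22150186  -16.80685909 1113.30976402]
side {'fx': 489.011, 'fy': 489.011, 'cx': 319.605, 'cy': 231.951, 'k1': 0.016, 'R': [[0.982, -0.189, -0.003], [-0.103, -0.52, -0.848], [0.159, 0.833, -0.53]], 't': [-541.902, 138.065, 1005.43]}
[ 386.69178066 -868.13774316  648.39511423]
```

View pics/top0.png

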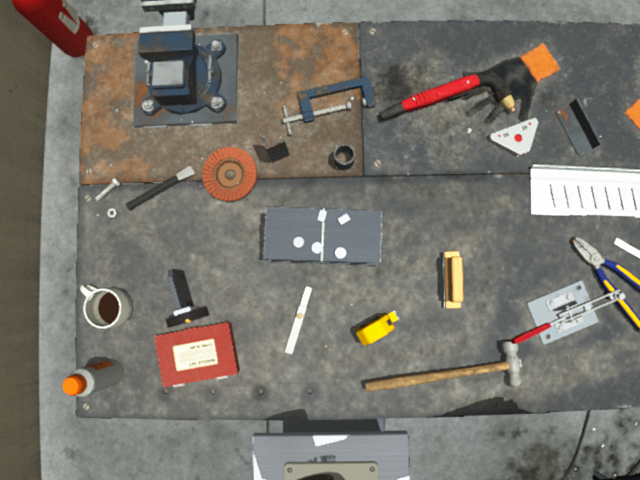

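View pics/side0.png

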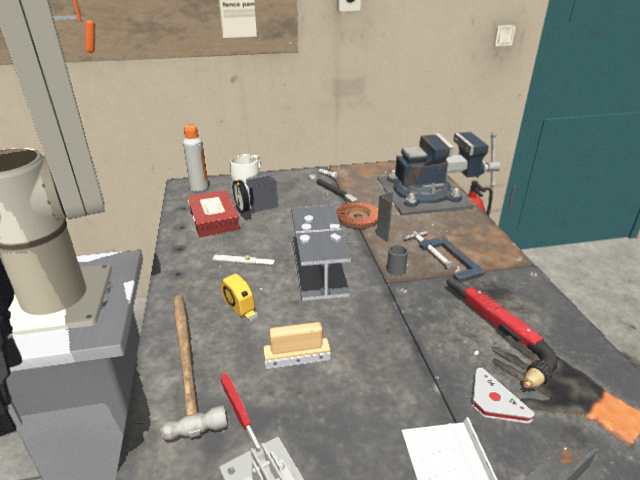

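Top view: the beam is at about px (322,236) with its line at x≈322 and the five slugs around it. The scraper is at (453,279). The cleat stands at (180,295) with the gauge at its lower (−x) end, and the tape, soapstone and pipe are at (377,328), (298,320) and (343,155).

```bash
python3 - <<'E'
from h import *
z=np.load('pics/top0.npz');p,d=z['p'],z['d'];P=cloud('top',d)
def box(u0,u1,v0,v1,zl,zh,name):
    m=np.zeros((480,640),bool);m[v0:v1,u0:u1]=1;m&=(P[...,2]>zl)&(P[...,2]<zh)&(d>0)
    Q=P[m];r=cv2.minAreaRect(Q[:,:2].astype(np.float32)*1);print(name,len(Q),'z',np.round(np.percentile(Q[:,2],[5,50,95]),1),'rect',np.round(r[0],1),np.round(r[1],1),round(r[2],2),'bp',np.round(cv2.boxPoints(r)).tolist());return Q
box(250,395,195,275,85,115,'beam')
box(430,475,240,320,60,80,'scr grip')
box(430,475,240,320,15,32,'scr foot')
box(155,215,260,335,90,112,'cleat top')
box(155,215,260,335,60,112,'cleat all')
box(350,405,305,352,40,80,'tape');box(280,320,280,360,8,25,'soap');box(325,360,140,170,40,70,'pipe');box(70,135,280,335,50,130,'mug');box(120,200,160,212,5,60,'tool');box(150,240,315,390,10,90,'red')
box(250,292,138,165,15,150,'dark')
print('table',np.median(P[340:360,420:440,2]),P[355:400,250:280,2].mean())
# line
hsv=p.max(2).astype(int);m=np.zeros((480,640),bool);m[205:268,260:385]=1
w=m&(p.min(2)>170)
n,l,s,c=cv2.connectedComponentsWithStats(w.astype(np.uint8))
for i in range(1,n):
    if s[i][4]>8: print(s[i],c[i],np.round(onz('top',c[i],104)[0],1),P[l==i][:,2].mean().round(1))
cv2.imwrite('pics/crop0.png',cv2.resize(np.hstack([p[195:275,255:395],p[260:340,140:280]]),None,fx=2.8,fy=2.8,interpolation=2)[:,:,::-1])
E
```

```text
beam 6134 z [ 92.9  96.1 102.8] rect [547.8   4.4] [221.9 100.5] 86.67 bp [[491.0, -103.0], [591.0, -109.0], [604.0, 112.0], [504.0, 118.0]]
scr grip 555 z [63.3 69.  72.5] rect [ 458.  -254.1] [24.2 89.4] 89.47 bp [[413.0, -266.0], [503.0, -267.0], [503.0, -242.0], [413.0, -242.0]]
scr foot 402 z [16.6 23.4 28.6] rect [ 458.  -252.3] [ 34.5 115.1] 88.49 bp [[400.0, -268.0], [515.0, -271.0], [516.0, -237.0], [401.0, -234.0]]
cleat top 424 z [ 91.   96.8 101.5] rect [430.1 275.1] [97.5 48.2] 3.39 bp [[380.0, 296.0], [383.0, 248.0], [480.0, 254.0], [477.0, 302.0]]
cleat all 874 z [ 66.2  89.3 100.4] rect [437.  285.4] [106.3  81.8] 15.19 bp [[375.0, 311.0], [396.0, 232.0], [499.0, 260.0], [478.0, 339.0]]
tape 698 z [45.6 60.4 65.5] rect [362.6 -94.1] [37.1 73.3] 28.35 bp [[329.0, -71.0], [364.0, -135.0], [396.0, -118.0], [362.0, -53.0]]
soap 207 z [ 8.1  9.5 15.1] rect [382.8  58.9] [ 15.9 140.8] 71.51 bp [[313.0, 74.0], [447.0, 29.0], [452.0, 44.0], [319.0, 89.0]]
pipe 158 z [41.9 52.9 57.6] rect [712.6 -41.6] [40.  41.4] 88.68 bp [[691.0, -61.0], [733.0, -62.0], [734.0, -22.0], [692.
[... 192 characters left out ...]
105.6 158.9] 21.35 bp [[578.0, 400.0], [636.0, 252.0], [734.0, 291.0], [677.0, 439.0]]
red 4240 z [36.2 40.2 44. ] rect [331.2 266.1] [138.2 156.1] 9.8 bp [[250.0, 331.0], [276.0, 177.0], [413.0, 201.0], [386.0, 355.0]]
dark 341 z [ 18.5  73.7 110.4] rect [721.9 113.7] [24.2 82.3] 5.68 bp [[706.0, 153.0], [714.0, 72.0], [738.0, 74.0], [730.0, 156.0]]
table 0.12100441117991068 5.331080159917031
[312 208  15  53 274] [319.99635036 234.98540146] [545.    8.4 104. ] 104.6
[338 213  12  12  84] [343.57142857 218.55952381] [575.1 -36.6 104. ] 103.1
[293 237  11  11  95] [298.17894737 241.74736842] [533.2  49.5 104. ] 102.8
[335 247  12  12 109] [340.09174312 252.44954128] [511.4 -28.5 104. ] 102.6
```

View pics/crop0.png

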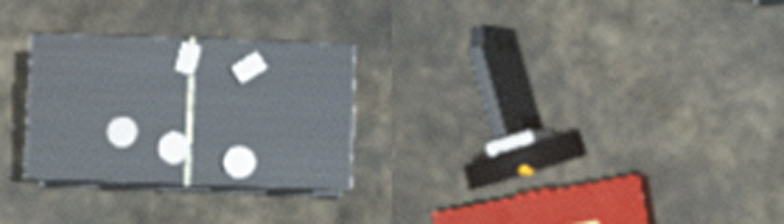

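Crop: the slugs lie between the beam's y≈−50 and +60 (crop px 107–268), and the line is at crop x≈188. Both the plate and the gauge's brass index mark (crop px 525,170) are visible.

Plan: grip the scraper with its long side across the beam and sweep the slugs toward −y. First I'll move over the scraper and work out the line and cleat poses.

Request:
move_arm(
  increments=[
    [[317,226,-70,0,0,-17.4,0],[317,226,-70,0,0,-17.4,0],[317,226,-70,0,0,-17.4,0],[317,226,-70,0,0,-17.4,0],[317,226,-70,0,0,-17.4,0],[317,226,-70,0,0,-17.4,0],[317,226,-70,0,0,-17.4,0],[317,226,-70,0,0,-17.4,0],[317,226,-70,0,0,-17.4,0],[317,226,-70,0,0,-17.4,0],[317,226,-70,0,0,-17.4,0],[317,226,-70,0,0,-17.4,0],[317,226,-110,0,0,-17.4,0],[317,226,-150,0,0,-17.4,0],[317,226,-175,0,0,-17.4,0],[317,226,-190,0,0,-17.4,0],[317,226,-198,0,0,-17.4,0],[317,226,-198,0,0,-17.4,0]],
  ],
  newtons=60,
)

```text
t: 1.6
position: [456.2, -253.8, 50.4]
tool_rot: [-0.001, 1.0, -0.009, -0.002]
ft_force: [-0.3, 0.3, 0.9]
opening: 1.006
finger_force: 0.0
```

```bash
python3 - <<'E'
from h import *
z=np.load('pics/top0.npz');p,d=z['p'].astype(int),z['d'];P=cloud('top',d)
# line: yellowish-white pixels per row
for v in range(210,266,4):
    r=p[v,300:345]; b=r.sum(1); i=np.argmax(b); print(v,300+i,b[i],r[i],np.round(onz('top',[300+i,v],96)[0],1)[:2])
# cleat top edge
m=np.zeros((480,640),bool);m[262:318,155:200]=1;m&=(P[...,2]>94)&(P[...,2]<106)
Q=P[m]; Q=Q[Q[:,0]>420]; 
for x in range(415,490,8):
    s=Q[(Q[:,0]>=x)&(Q[:,0]<x+8)]
    if len(s): print(x+4,np.round([s[:,1].min(),np.median(s[:,1]),s[:,1].max(),np.median(s[:,2])],1),len(s))
E
```

```text
210 323 728 [242 245 241] [593.5   1.9]
214 324 752 [249 251 252] [5.857e+02 2.000e-01]
218 319 754 [249 252 253] [578.3   9.8]
222 341 763 [253 255 255] [569.7 -31.7]
226 323 707 [234 242 231] [562.9   2.5]
230 322 699 [233 239 227] [555.3   4.6]
234 322 691 [232 236 223] [547.7   4.7]
238 322 757 [254 255 248] [540.1   4.9]
242 322 748 [251 253 244] [532.5   5. ]
246 313 753 [249 251 253] [525.3  22.2]
250 343 758 [251 253 254] [516.5 -34.2]
254 344 762 [253 254 255] [508.9 -35.9]
258 321 697 [231 238 228] [502.3   7.5]
262 314 338 [108 114 116] [495.   20.8]
419 [276.6 281.6 288.7  97.9] 12
427 [277.6 283.4 289.2  99.5] 26
435 [280.8 286.  292.4  99. ] 24
443 [282.  287.9 294.4  98.7] 32
451 [285.8 290.3 295.9  99. ] 23
459 [288.3 293.  298.2  98.5] 24
467 [289.4 295.1 301.6  98.8] 25
475 [291.4 293.8 301.  100.3] 9
```

Request:
move_arm(
  increments=[
    [[0,0,0,0,0,0,0.9],[0,0,0,0,0,0,0.9],[0,0,0,0,0,0,0.9],[0,0,0,0,0,0,0.9],[0,0,0,0,0,0,0.9],[0,0,0,0,0,0,0.9],[0,0,0,0,0,0,0.9],[0,0,0,0,0,0,0.9],[0,0,40,0,0,0,0.9],[0,0,80,0,0,0,0.9],[0,0,120,0,0,0,0.9],[0,0,130,0,0,0,0.9],[0,0,130,0,0,0,0.9]],
  ],
  newtons=80,
)

```text
t: 2.68
position: [460.6, -254.8, 185.6]
tool_rot: [0.002, 1.0, -0.008, 0.003]
ft_force: [0.3, 0.0, -3.8]
opening: 0.247
finger_force: 79.5
```

```bash
python3 - <<'E'
from h import *
p,d=snap('top','top1');P=cloud('top',d); o=env.get_obs(); print(o['position'],o['ft_force'],o['opening'])
for zl,zh in((88,125),(140,165)):
    m=(P[...,2]>zl)&(P[...,2]<zh)&(abs(P[...,0]-458)<80)&(abs(P[...,1]+254)<50)&(d>0);Q=P[m]
    if len(Q): r=cv2.minAreaRect(Q[:,:2].astype(np.float32));print(len(Q),np.median(Q[:,2]),r)
p,d=snap('side','side1');P=cloud('side',d);m=(abs(P[...,0]-458)<80)&(abs(P[...,1]+254)<60)&(P[...,2]>60)&(P[...,2]<160);Q=P[m];print(np.percentile(Q[:,2],[1,5]));
v,u=np.where(m);print(u.min(),u.max(),v.min(),v.max());cv2.imwrite('pics/c1.png',cv2.resize(p[200:400,200:400],None,fx=3,fy=3)[:,:,::-1])
E
```

```text
[ 459.02900936 -253.94272471  182.73669866] [-0.4260307   0.19960919 -3.96184805] 0.2482992259716445
491 155.89626229358487 ((460.6730651855469, -254.26914978027344), (32.067928314208984, 113.51525115966797), 89.99920654296875)
[131.73928566 133.88927479]
258 330 280 311
```

View pics/c1.png

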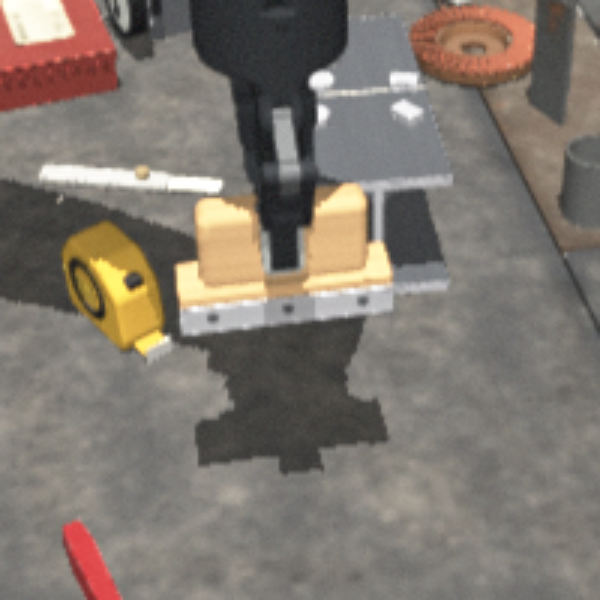

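Block is held square and level, with its underside about 50 mm below the TCP. Next I carry it to the beam's +y end.

Request:
move_arm(
  increments=[
    [[94,338,12,0,0,-3,0.9],[94,338,12,0,0,-3,0.9],[94,338,12,0,0,-3,0.9],[94,338,12,0,0,-3,0.9],[94,338,12,0,0,-3,0.9],[94,338,12,0,0,-3,0.9],[94,338,12,0,0,-3,0.9],[94,338,12,0,0,-3,0.9],[94,338,12,0,0,-3,0.9],[94,338,12,0,0,-3,0.9],[94,338,12,0,0,-3,0.9],[94,338,-10,0,0,-3,0.9],[94,338,-24,0,0,-3,0.9],[94,338,-30,0,0,-3,0.9],[94,338,-32,0,0,-3,0.9],[94,338,-32,0,0,-3,0.9]],
  ],
)

```text
t: 4.12
position: [550.6, 3.4, 156.5]
tool_rot: [-0.015, 1.0, -0.004, -0.0]
ft_force: [-16.7, -4.9, 39.0]
opening: 0.246
finger_force: 85.2
```

```bash
python3 - <<'E'
from h import *
o=env.get_obs(); print(o['position'],o['ft_force'])
p,d=snap('top','top2');P=cloud('top',d)
m=(P[...,2]>110)&(P[...,2]<132)&(abs(P[...,0]-552)<80)&(abs(P[...,1]-84)<50)&(d>0);Q=P[m];r=cv2.minAreaRect(Q[:,:2].astype(np.float32));print(len(Q),np.median(Q[:,2]),r)
E
```

```text
[550.60174558   3.36071356 156.49163429] [-16.72140022  -4.8728504   38.9658552 ]
0 nan ((0.0, 0.0), (0.0, 0.0), 0.0)
  return _methods._mean(a, axis=axis, dtype=dtype,
  ret = ret.dtype.type(ret / rcount)
```

```bash
python3 - <<'E'
from h import *
o=env.get_obs()
for k in('t','joint_pos','qvel','position','tool_rot','ft_force'): print(k,np.round(o[k],3))
E
```

```text
t 4.167
joint_pos [-0.009  0.396 -0.026  1.149  0.03   3.141]
qvel [ 0.001 -0.003 -0.005 -0.004  0.003  0.001]
position [550.607   3.351 156.676]
tool_rot [-0.015  1.    -0.004 -0.   ]
ft_force [-12.588  -2.986  19.897]
```

Request:
move_arm(
  increments=[
    [[0,0,10,0,0,0,0.9],[0,0,20,0,0,0,0.9],[0,0,25,0,0,0,0.9],[0,0,30,0,0,0,0.9],[0,0,30,0,0,0,0.9]],
  ],
)

```text
t: 4.58
position: [552.6, 5.2, 183.5]
tool_rot: [-0.016, 1.0, -0.003, 0.0]
ft_force: [0.3, -0.4, -1.3]
opening: 0.247
finger_force: 79.6
```

```bash
python3 - <<'E'
from h import *
o=env.get_obs()
for k in('t','joint_pos','qvel','position','tool_rot','ft_force'): print(k,np.round(o[k],3))
p,d=snap('side','side2'); p2,d2=snap('top','top3')
cv2.imwrite('pics/c2.png',np.hstack([cv2.resize(p[150:310,220:420],(400,320)),cv2.resize(p2[180:300,245:395],(400,320))])[:,:,::-1])
E
```

```text
t 4.583
joint_pos [-0.007  0.379  0.022  1.213  0.033  3.141]
qvel [ 0.004  0.013 -0.021 -0.019  0.001 -0.001]
position [552.554   5.235 183.547]
tool_rot [-0.016  1.    -0.003  0.   ]
ft_force [ 0.319 -0.391 -1.285]
```

View pics/c2.png

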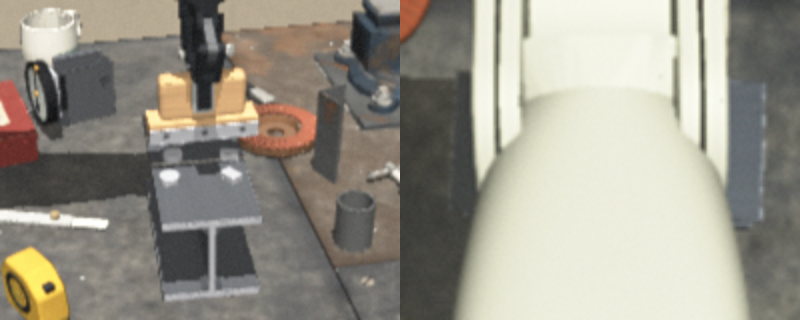

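The last joint hit its 3.14 limit, so the block came down on the slugs in mid-beam (39 N), and I lifted it straight up again. In c2 the block is level in the fingers above the beam at px (200,115), the slugs are still on top, and the arm hides them from the top camera. I'll turn the symmetric block half a turn to bring joint 6 back in range.

Request:
move_arm(
  increments=[
    [[0,4,5,0,0,7,0.9],[0,8,10,0,0,14,0.9],[0,12,10,0,0,21,0.9],[0,16,10,0,0,28,0.9],[0,20,10,0,0,35,0.9],[0,24,10,0,0,42,0.9],[0,28,10,0,0,49,0.9],[0,32,10,0,0,56,0.9],[0,36,10,0,0,63,0.9],[0,40,10,0,0,70,0.9],[0,44,10,0,0,77,0.9],[0,48,10,0,0,84,0.9],[0,52,10,0,0,91,0.9],[0,56,10,0,0,98,0.9],[0,60,10,0,0,105,0.9],[0,64,10,0,0,112,0.9],[0,68,10,0,0,119,0.9],[0,72,10,0,0,126,0.9],[0,76,10,0,0,133,0.9],[0,79,10,0,0,140,0.9]],
  ],
)

```text
t: 6.35
position: [551.4, 84.8, 191.5]
tool_rot: [-0.006, 0.342, 0.94, -0.016]
ft_force: [0.1, -0.8, -2.9]
opening: 0.248
finger_force: 79.6
```

```bash
cat >> h.py <<'E'
from scipy.spatial.transform import Rotation as Ro
def down(yaw,tilt_axis=None,a=0):  # tool x at yaw deg, z down
    R=Ro.from_euler('z',yaw,degrees=True)*Ro.from_euler('x',180,degrees=True)
    return R if tilt_axis is None else Ro.from_rotvec(np.array(tilt_axis)*a)*R
def delta(pos,R):
    o=env.get_obs();q=o['tool_rot'];c=Ro.from_quat(q,scalar_first=True)
    print('t',o['t'],'pos',np.round(o['position'],1),'F',np.round(o['ft_force'],1),'j',np.round(o['joint_pos'],2)); print('shift',np.round(np.array(pos)-o['position'],1),'turn',np.round((R*c.inv()).as_rotvec(degrees=True),2))
E
python3 -c "
from h import *
delta((552.5,84.4,186),down(176.6))"
```

```text
t 6.35 pos [551.4  84.8 191.5] F [ 0.1 -0.8 -2.9] j [ 0.16  0.4   0.08  1.27 -0.02  0.86]
shift [ 1.1 -0.4 -5.5] turn [ 1.82 -0.75 36.58]
```

Request:
move_arm(
  increments=[
    [[1,0,0,1.8,-0.8,36.6,0.9],[1,0,0,1.8,-0.8,36.6,0.9],[1,0,0,1.8,-0.8,36.6,0.9],[1,0,0,1.8,-0.8,36.6,0.9],[1,0,0,1.8,-0.8,36.6,0.9],[1,0,0,1.8,-0.8,36.6,0.9],[1,0,0,1.8,-0.8,36.6,0.9],[1,0,0,1.8,-0.8,36.6,0.9]],
  ],
)

```text
t: 7.02
position: [552.6, 84.4, 192.1]
tool_rot: [0.001, 0.034, 0.999, 0.0]
ft_force: [-0.1, -0.4, -1.7]
opening: 0.249
finger_force: 79.6
```

```bash
python3 - <<'E'
from h import *
delta((552.5,84.4,150),down(176.6))
p,d=snap('top','top4');P=cloud('top',d)
m=(P[...,2]>150)&(P[...,2]<175)&(abs(P[...,0]-552)<70)&(abs(P[...,1]-84)<24)&(d>0);Q=P[m];r=cv2.minAreaRect(Q[:,:2].astype(np.float32));print(len(Q),np.median(Q[:,2]),r)
p2,d2=snap('side','side3');P=cloud('side',d2)
# bottom edge of strip: lowest pixels of block columns, bright pixels
m=(abs(P[...,0]-552)<65)&(abs(P[...,1]-68)<14)&(P[...,2]>125)&(P[...,2]<220);v,u=np.where(m)
for c in range(u.min(),u.max()+1,6):
    vv=v[u==c]
    if len(vv): print(c,vv.max(),np.round(P[vv.max(),c],1))
cv2.imwrite('pics/c3.png',np.hstack([cv2.resize(p2[130:290,220:420],(400,320)),cv2.resize(p[180:300,245:395],(400,320))])[:,:,::-1])
E
```

```text
t 7.0167 pos [552.6  84.4 192.1] F [-0.1 -0.4 -1.7] j [0.15 0.39 0.06 1.24 0.   0.22]
shift [ -0.1   0.  -42.1] turn [-0.05  0.07  0.49]
15 159.8560335219562 ((599.8187255859375, 65.56094360351562), (9.301188468933105, 4.83075475692749), 0.16689109802246094)
287 197 [495.1  81.8 143.2]
293 199 [506.7  70.2 143.1]
299 199 [519.3  65.5 144.2]
305 198 [532.4  64.5 145.8]
311 198 [545.8  65.6 143.9]
317 198 [559.3  66.  142.3]
323 197 [572.7  65.9 143.4]
329 197 [586.2  66.3 141.8]
335 196 [598.7  61.6 145.4]
```

View pics/c3.png

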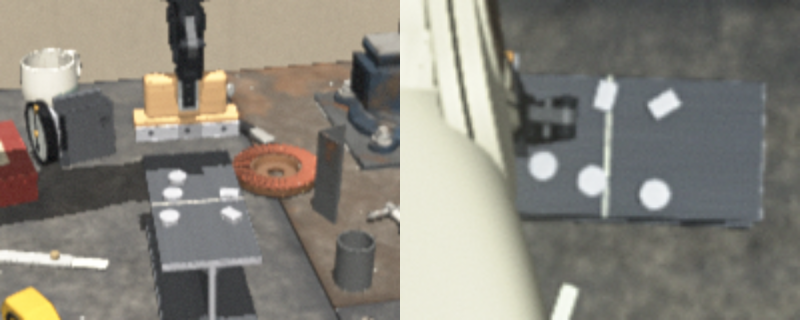

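Block is level over the +y end, clear of all five slugs, which have not moved. Lowering.

Request:
move_arm(
  increments=[
    [[0,1,-25,0,0,0.4,0.9],[0,1,-36,0,0,0.4,0.9],[0,1,-41,0,0,0.4,0.9],[0,1,-43,0,0,0.4,0.9],[0,1,-44,0,0,0.4,0.9],[0,1,-44,0,0,0.4,0.9]],
  ],
)

```text
t: 7.62
position: [553.3, 85.4, 149.3]
tool_rot: [0.002, 0.029, 1.0, 0.001]
ft_force: [-0.5, -0.4, -2.4]
opening: 0.249
finger_force: 79.7
```

Request:
move_arm(
  increments=[
    [[0,0,-1,0,0,0,0.9],[0,0,-2,0,0,0,0.9],[0,0,-3,0,0,0,0.9],[0,0,-3,0,0,0,0.9]],
  ],
)

```text
t: 7.95
position: [553.9, 85.4, 148.8]
tool_rot: [0.003, 0.029, 1.0, 0.001]
ft_force: [-3.1, -1.2, 10.9]
opening: 0.249
finger_force: 81.7
```

Request:
move_arm(
  increments=[
    [[0,-4,1.5,0,0,0,0.9],[-1,-12,1.5,0,0,0,0.9],[-1,-22,1.5,0,0,0,0.9],[-2,-32,1.5,0,0,0,0.9],[-2,-42,1.5,0,0,0,0.9],[-3,-52,1.5,0,0,0,0.9],[-4,-62,1.5,0,0,0,0.9],[-4,-72,1.5,0,0,0,0.9],[-5,-82,1.5,0,0,0,0.9],[-5,-90,1.5,0,0,0,0.9]],
  ],
)

```text
t: 8.78
position: [549.2, -4.2, 149.0]
tool_rot: [0.003, 0.029, 1.0, 0.002]
ft_force: [-0.2, 6.6, 7.1]
opening: 0.245
finger_force: 81.0
```

Request:
move_arm(
  increments=[
    [[-1,-8,0,0,0,0,0.9],[-1,-18,0,0,0,0,0.9],[-2,-28,0,0,0,0,0.9],[-2,-38,0,0,0,0,0.9],[-3,-48,0,0,0,0,0.9],[-3,-56,0,0,0,0,0.9],[-4,-64,0,0,0,0,0.9],[-4,-72,0,0,0,0,0.9],[-5,-80,0,0,0,0,0.9],[-5,-88,0,0,0,0,0.9],[-6,-96,0,0,0,0,0.9],[-6,-99,0,0,0,0,0.9],[-6,-99,0,0,0,0,0.9]],
  ],
)

```text
t: 9.87
position: [542.8, -104.2, 148.9]
tool_rot: [0.003, 0.03, 1.0, 0.001]
ft_force: [0.3, 3.5, 7.4]
opening: 0.246
finger_force: 81.1
```

```bash
python3 - <<'E'
from h import *
delta((458,-254,180),down(180))
p,d=snap('top','top5');p2,d2=snap('side','side4')
cv2.imwrite('pics/c4.png',np.hstack([cv2.resize(p2[150:310,220:420],(400,320)),cv2.resize(p[180:300,245:395],(400,320))])[:,:,::-1])
E
```

```text
t 9.8667 pos [ 542.8 -104.2  148.9] F [0.3 3.5 7.4] j [-0.19  0.4  -0.04  1.13  0.   -0.13]
shift [ -84.8 -149.8   31.1] turn [-0.15  0.34  3.42]
```

View pics/c4.png

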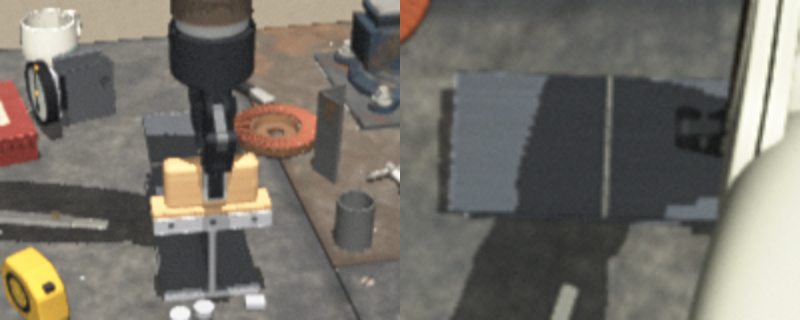

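Beam top behind the block is empty and slugs are lying on the table past the −y end (px 180–255, 300–315). Carrying the block back to its place.

Request:
move_arm(
  increments=[
    [[0,0,20,0,0,0,0.9],[0,-10,35,0,0,1,0.9],[-20,-40,35,0,0,3.4,0.9],[-40,-75,35,0,0,3.4,0.9],[-60,-110,35,0,0,3.4,0.9],[-85,-150,32,0,0,3.4,0.9],[-85,-150,32,0,0,3.4,0.9],[-85,-150,32,0,0,3.4,0.9]],
  ],
)

```text
t: 10.63
position: [454.5, -256.4, 178.5]
tool_rot: [0.0, 0.003, 1.0, 0.0]
ft_force: [0.2, 0.9, -2.9]
opening: 0.245
finger_force: 79.7
```

```bash
python3 - <<'E'
from h import *
delta((458,-254,52),down(180))
p,d=snap('top','top6');p2,d2=snap('side','side5');P=cloud('side',d2)
Q=P[(abs(P[...,0]-548)<90)&(P[...,1]>-125)&(P[...,1]<120)&(P[...,2]>100)&(P[...,2]<115)]; print('above beam',len(Q),Q.mean(0) if len(Q) else '')
w=(p2.min(2)>170).astype(np.uint8);w[:, :200]=0;w[:170]=0;w[400:]=0;w[:,420:]=0
n,l,s,c=cv2.connectedComponentsWithStats(w)
for i in range(1,n):
    if s[i][4]>10: print(s[i],np.round(bydepth('side',c[i],d2)[0]))
cv2.imwrite('pics/c5.png',np.hstack([cv2.resize(p2[190:390,220:470],(400,320)),cv2.resize(p[180:300,245:395],(400,320))])[:,:,::-1])
E
```

```text
t 10.6333 pos [ 454.5 -256.4  178.5] F [ 0.2  0.9 -2.9] j [-0.51  0.33 -0.07  1.18  0.   -0.51]
shift [   3.5    2.4 -126.5] turn [-0.05  0.03  0.29]
above beam 53 [552.57225237 -14.64020943 100.41203045]
[231 170  26  23 235] [410. 394.  59.]
[319 170  18   7  52] [667. 458.  14.]
[410 193   5   9  26] [843. 216.  35.]
[346 194  11   7  41] [695. 288.  15.]
[200 197  25  18 307] [322. 263.  42.]
[302 228  39   5  73] [555.   3.  98.]
[414 231   6   9  23] [805.  68.  14.]
[290 243   7  13  58] [ 457. -304.  265.]
[213 255  61  10 312] [384.  56.   9.]
[301 259  50  39 241] [ 543. -104.   56.]
[304 265  13   9  56] [ 488. -264.  196.]
[263 270  18   8 107] [ 425. -262.  196.]
[286 285   2   9  16] [ 448. -273.  172.]
[255 292  31  11 117] [ 413. -266.  154.]
[302 294  51  15 330] [ 508. -275.  140.]
[256 302  31  14 249] [ 422. -275.  139.]
[339 311  11   8  73] [ 567. -170.    9.]
[249 312   7   7  23] [ 393. -141.   12.]
```

View pics/c5.png

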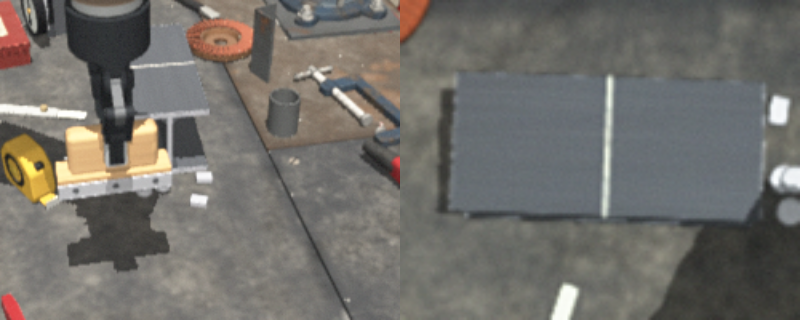

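The beam is bare and the slugs are on the table beyond its −y end, clear of the set-down spot.

Request:
move_arm(
  increments=[
    [[3,2,-40,0,0,0,0.9],[3,2,-80,0,0,0,0.9],[3,2,-110,0,0,0,0.9],[3,2,-124,0,0,0,0.9],[3,2,-128,0,0,0,0.9],[3,2,-129,0,0,0,0.9],[3,2,-130,0,0,0,0.9]],
  ],
)

```text
t: 11.32
position: [458.4, -249.0, 51.6]
tool_rot: [-0.001, -0.002, 1.0, 0.001]
ft_force: [-15.3, 7.5, 31.4]
opening: 0.247
finger_force: 87.8
```

Request:
move_arm(
  increments=[
    [[0,0,1.5,0,0,0,0.9],[0,0,1.5,0,0,0,0.9],[0,0,1.5,0,0,0,0],[0,0,1.5,0,0,0,0],[0,0,1.5,0,0,0,0],[0,0,1.5,0,0,0,0],[0,0,1.5,0,0,0,0],[0,0,1.5,0,0,0,0],[0,0,30,0,0,0,0],[0,0,70,0,0,0,0],[0,0,110,0,0,0,0],[0,0,150,0,0,0,0],[0,0,150,0,0,0,0]],
  ],
)

```text
t: 12.4
position: [463.9, -254.1, 207.8]
tool_rot: [0.008, -0.0, 1.0, -0.003]
ft_force: [1.8, -0.7, 1.9]
opening: 0.994
finger_force: 0.0
```

```bash
python3 - <<'E'
from h import *
delta((446,284,200),down(196.3))
p,d=snap('top','top7');P=cloud('top',d)
m=np.zeros((480,640),bool);m[262:318,155:205]=1;m&=(P[...,2]>94)&(P[...,2]<106);Q=P[m]
Q=Q[Q[:,0]>425]
a=cv2.fitLine(Q[:,:2].astype(np.float32),cv2.DIST_HUBER,0,.01,.01).ravel();print('top line',a,np.degrees(np.arctan2(a[1],a[0])))
ax=a[:2]*np.sign(a[0]);n=np.array([-ax[1],ax[0]])
M=np.zeros((480,640),bool);M[255:335,150:215]=1
for lo,hi in((20,50),(60,80),(80,92),(92,104)):
    S=P[M&(P[...,2]>lo)&(P[...,2]<hi)&(P[...,0]>370)]; l=(S[:,:2]-a[2:])@np.c_[ax,n]
    if len(S): print(lo,hi,len(S),np.round(np.percentile(l,[0,2,98,100],axis=0),1).tolist())
# gauge: points far to -x in local frame
S=P[M&(P[...,2]>25)]; l=(S[:,:2]-a[2:])@np.c_[ax,n]
for x in range(-80,60,6):
    k=(l[:,0]>=x)&(l[:,0]<x+6)
    if k.sum(): print(x+3,k.sum(),np.round([l[k,1].min(),l[k,1].max(),S[k,2].max()],1))
# side view far-end check
p2,d2=snap('side','side6');P2=cloud('side',d2);S=P2[(P2[...,2]>15)&(P2[...,2]<110)&(abs(P2[...,0]-440)<90)&(abs(P2[...,1]-285)<60)];l=(S[:,:2]-a[2:])@np.c_[ax,n]
for x in range(-80,60,6):
    k=(l[:,0]>=x)&(l[:,0]<x+6)
    if k.sum(): print('s',x+3,k.sum(),np.round([np.median(l[k,1]),S[k,2].min(),S[k,2].max()],1))
m=(P[...,2]>15)&(P[...,2]<80)&(abs(P[...,0]-458)<80)&(abs(P[...,1]+254)<50);print('scr',np.median(P[m],0))
E
```

```text
t 12.4 pos [ 463.9 -254.1  207.8] F [ 1.8 -0.7  1.9] j [-0.5   0.31 -0.02  1.23  0.   -0.5 ]
shift [-17.9 538.1  -7.8] turn [ 0.23  0.95 16.27]
top line [9.5721239e-01 2.8938630e-01 4.4904077e+02 2.8958398e+02] 16.821218
20 50 260 [[-94.0, -40.7], [-91.6, -38.6], [37.6, 28.4], [41.6, 39.3]]
60 80 210 [[-66.6, -40.4], [-65.3, -39.0], [39.3, 38.9], [40.6, 43.1]]
80 92 285 [[-66.6, -31.8], [-65.1, -29.5], [36.1, 33.3], [39.1, 35.7]]
92 104 377 [[-66.1, -18.8], [-64.7, -14.5], [24.2, 18.8], [29.0, 26.2]]
-77 41 [-6.3 63.2 43.5]
-71 1 [68.6 68.6 30.9]
-65 113 [-40.9  43.1  99.9]
-59 133 [-40.1  38.   99. ]
-53 134 [-40.3  41.4  99.5]
-47 75 [-38.2  36.9 100.1]
-41 68 [-15.1  17.2 101.4]
-35 54 [ -9.8   9.7 100.6]
-29 46 [ -9.6   7.3 103.2]
-23 43 [ -4.6   5.8 101.2]
-17 47 [ -5.    5.8 103.5]
-11 46 [ -4.9   5.2 102.5]
-5 47 [ -4.7   6.4 102.6]
1 44 [ -4.8   5.3 103.8]
7 45 [ -5.    5.6 102.1]
13 46 [ -5.3   6.1 102.3]
19 40 [ -4.8   5.4 100.8]
25 43 [ -5.7   6.6 101.7]
31 37 [-5.3  4.9 93.3]
37 38 [-5.3  6.  88.4]
43 4 [-2.8  0.8 79.2]
s -77 25 [40.6 36.5 44.3]
s -71 8 [65.  40.9 43.2]
s -65 61 [-6.5 16.4 99.6]
s -59 231 [-2.  18.3 99.9]
s -53 79 [-32.7  29.1 101. ]
s -47 45 [-34.4  31.2  98.3]
s -41 18 [-14.3  54.5  86.6]
s -35 52 [ -6.6  15.4 103.7]
s -29 68 [ -7.6  16.1 102.3]
s -23 50 [ -3.3  16.  102.7]
s -17 72 [ -3.5  15.3 102.4]
s -11 69 [ -3.2  17.9 104.3]
s -5 63 [ -3.5  19.4 103.1]
s 1 68 [ -3.   15.8 103.5]
s 7 51 [ -2.5  15.9 103.5]
scr [ 438.97861431 -245.04481593   51.17806834]
```

Scraper is standing on the table. The cleat origin fits at (449, 289.6), yaw 16.8°, so the grip point is at (454.7, 291.3, 80).

Request:
move_arm(
  increments=[
    [[-8,40,15,0,1,2,0],[-8,80,20,0,1,4,0],[-8,120,20,0,1,6,0],[-8,160,20,0,1,8,0],[-8,200,20,0,1,10,0],[-8,240,20,0,1,12,0],[-8,280,20,0,1,14,0],[-8,320,20,0,1,16,0],[-8,360,20,0,1,16.8,0],[-8,400,20,0,1,16.8,0],[-8,440,20,0,1,16.8,0],[-8,480,20,0,1,16.8,0],[-8,520,10,0,1,16.8,0],[-8,545,0,0,1,16.8,0],[-8,545,0,0,1,16.8,0],[-8,545,0,0,1,16.8,0],[-8,545,0,0,1,16.8,0]],
  ],
)

```text
t: 13.92
position: [451.0, 292.3, 197.6]
tool_rot: [-0.009, -0.146, 0.989, -0.0]
ft_force: [0.8, -0.8, 0.2]
opening: 1.0
finger_force: 0.0
```

```bash
python3 - <<'E'
from h import *
delta((454.7,291.3,80),down(196.8))
E
```

```text
t 13.9167 pos [451.  292.3 197.6] F [ 0.8 -0.8  0.2] j [0.57 0.35 0.02 1.26 0.01 0.28]
shift [   3.7   -1.  -117.6] turn [ 0.18 -1.05 -0.05]
```

Request:
move_arm(
  increments=[
    [[4,-1,-20,0.2,-1,0,0],[4,-1,-55,0.2,-1,0,0],[4,-1,-85,0.2,-1,0,0],[4,-1,-105,0.2,-1,0,0],[4,-1,-114,0.2,-1,0,0],[4,-1,-117,0.2,-1,0,0],[4,-1,-117,0.2,-1,0,0],[4,-1,-117,0.2,-1,0,0]],
  ],
)

```text
t: 14.58
position: [457.0, 292.4, 83.6]
tool_rot: [0.002, -0.146, 0.989, 0.002]
ft_force: [-0.6, 0.6, -0.4]
opening: 0.998
finger_force: 0.0
```

```bash
python3 - <<'E'
from h import *
delta((454.7,291.3,80),down(196.8))
E
```

```text
t 14.5833 pos [457.  292.4  83.6] F [-0.6  0.6 -0.4] j [ 0.57  0.45 -0.16  0.96  0.    0.28]
shift [-2.3 -1.1 -3.6] turn [-0.23  0.23  0.01]
```

Request:
move_arm(
  increments=[
    [[-2,-1,-3,0,0,0,0],[-2,-1,-3,0,0,0,0],[-2,-1,-3,0,0,0,1],[-2,-1,-3,0,0,0,1],[-2,-1,-3,0,0,0,1],[-2,-1,-3,0,0,0,1],[-2,-1,-3,0,0,0,1],[-2,-1,-3,0,0,0,1],[-2,-1,-3,0,0,0,1],[-2,-1,-3,0,0,0,1],[-2,-1,-3,0,0,0,1],[-2,-1,-3,0,0,0,1]],
  ],
  newtons=100,
)

```text
t: 15.58
position: [453.8, 291.8, 79.3]
tool_rot: [0.001, -0.147, 0.989, 0.002]
ft_force: [-0.7, 2.0, 1.0]
opening: 0.102
finger_force: 97.6
```

```bash
python3 - <<'E'
from h import *
delta((454.7,291.3,80),down(196.8)); print(env.get_obs()['finger_force'],env.get_obs()['opening'])
E
```

```text
t 15.5833 pos [453.8 291.8  79.3] F [-0.7  2.   1. ] j [ 0.57  0.45 -0.17  0.95  0.    0.28]
shift [ 0.9 -0.5  0.7] turn [-0.22  0.11 -0.07]
97.59453602135181 0.10165753880969658
```

Plate is gripped. Lifting it and carrying it toward the side camera, with the dial turned to face it.

Request:
move_arm(
  increments=[
    [[0,0,15,0,0,0,1],[0,0,40,0,0,0,1],[0,0,75,0,0,0,1],[0,0,110,0,0,0,1],[0,-10,145,0,0,1,1],[-3,-35,165,0,0,5,1],[-6,-70,180,0,0,9,1],[-9,-105,190,0,0,13,1],[-12,-140,200,0,0,18,1],[-18,-175,210,0,0,23,1],[-24,-210,220,0,0,28,1],[-30,-245,230,0,0,33,1],[-36,-280,240,0,0,38,1],[-42,-315,250,0,0,43,1],[-48,-350,260,0,0,48,1],[-54,-385,270,0,0,53,1],[-60,-420,280,0,0,58,1],[-66,-455,290,0,0,63,1],[-72,-490,300,0,0,68,1],[-78,-520,305,0,0,73,1]],
  ],
)

```text
t: 17.25
position: [374.3, -231.0, 383.5]
tool_rot: [0.001, 0.707, -0.707, -0.003]
ft_force: [2.0, 0.4, -6.7]
opening: 0.104
finger_force: 98.1
```

```bash
python3 - <<'E'
from h import *
delta((350,-380,400),down(282)); print(env.get_obs()['finger_force'],env.get_obs()['opening'])
E
```

```text
t 17.25 pos [ 374.3 -231.   383.5] F [ 2.   0.4 -6.7] j [-0.55  0.11  0.18  1.65 -0.   -2.12]
shift [ -24.3 -149.    16.5] turn [-0.11 -0.29 11.99]
98.11173990368843 0.10392011990547888
```

Request:
move_arm(
  increments=[
    [[-5,-30,5,0,0,3,1],[-10,-65,10,0,0,6,1],[-16,-100,16,0,0,9,1],[-22,-130,16,0,0,11,1],[-24,-145,16,0,-0.3,12,1],[-24,-149,16,0,-0.3,12,1],[-24,-149,16,0,-0.3,12,1],[-24,-149,16,0,-0.3,12,1],[-24,-149,16,0,-0.3,12,1],[-24,-149,16,0,-0.3,12,1],[-24,-149,16,0,-0.3,12,1],[-24,-149,16,0,-0.3,12,1],[-24,-149,16,0,-0.3,12,1],[-24,-149,16,0,-0.3,12,1],[-24,-149,16,0,-0.3,12,1],[-24,-149,16,0,-0.3,12,1],[-24,-149,16,0,-0.3,12,1],[-24,-149,16,0,-0.3,12,1],[-24,-149,16,0,-0.3,12,1],[-24,-149,16,0,-0.3,12,1]],
  ],
)

```text
t: 18.92
position: [351.8, -377.7, 400.1]
tool_rot: [-0.002, 0.776, -0.63, 0.0]
ft_force: [0.1, 0.2, -6.5]
opening: 0.104
finger_force: 98.0
```

```bash
cat > show.py <<'E'
from h import *
import sys
f=sys.argv[1]; delta((350,-380,400),down(282))
ps=[env.capture('side')[0].astype(float) for _ in range(3)]; p=np.mean(ps,0)
o=env.get_obs(); R=Ro.from_quat(o['tool_rot'],scalar_first=True)
Rc=R*Ro.from_euler('z',180,degrees=True)*Ro.from_euler('x',180,degrees=True)  # cleat axes: x=-toolx,z=-toolz
M=Rc.as_matrix(); print('cleat x',M[:,0].round(4),'y',M[:,1].round(4),'z',M[:,2].round(4))
c=o['position']+M@[-67-6,0,55-80]; print('dial',c.round(1),proj('side',c))
# rectify dial plane: right on picture = seen from -x side looking +x: right = -y cleat, up = z ; 6 px/mm
s=6;N=600; g=(np.arange(N)-N/2)/s; Y,Z=np.meshgrid(-g,-g)
X=c+Y[...,None]*M[:,1]+Z[...,None]*M[:,2]; uv=proj('side',X.reshape(-1,3)).reshape(N,N,2).astype(np.float32)
q=cv2.remap(p.astype(np.float32),uv[...,0],uv[...,1],cv2.INTER_CUBIC).clip(0,255); cv2.imwrite(f'pics/{f}.png',q[:,:,::-1]); np.save(f'pics/{f}.npy',q)
E
python3 show.py dial1
```

```text
t 18.9167 pos [ 351.8 -377.7  400.1] F [ 0.1  0.2 -6.5] j [-0.82  0.27  0.43  1.73  0.   -2.6 ]
shift [-1.8 -2.3 -0.1] turn [-0.16  0.15  0.16]
cleat x [-0.2053  0.9787  0.0022] y [-0.9787 -0.2053 -0.0031] z [-0.0026 -0.0028  1.    ]
dial [ 366.8 -449.1  374.9] [[221.96000082 247.87741398]][ WARN:0@3.659] global loadsave.cpp:1063 imwrite_ Unsupported depth image for selected encoder is fallbacked to CV_8U.
```

View pics/dial1.png

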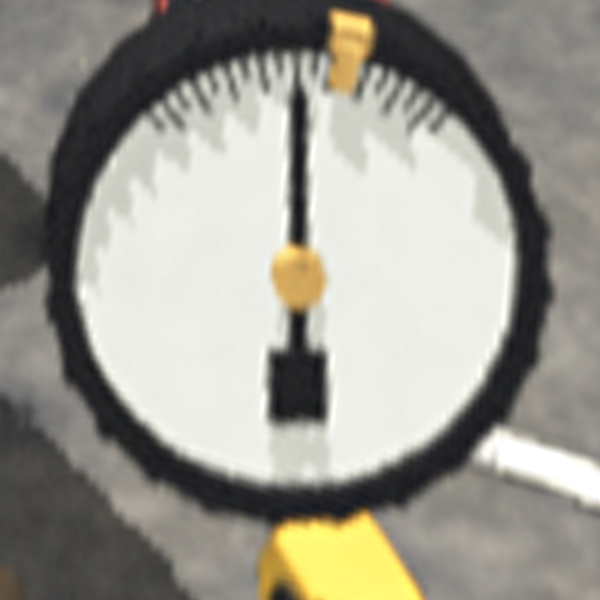

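Dial seen square on: hub at (299,276), pointer straight up with its tip at (300,90), brass index tip at (345,88). That puts the index at about +0.235 rad. I'll tilt the cleat by −0.235 about its own x here and check that pointer and index line up before placing it.

Request:
move_arm(
  increments=[
    [[0,0,0,1.2,-5.5,0,1],[0,0,0,2.2,-10.5,0,1],[0,0,0,2.8,-13.2,0,1],[0,0,0,2.8,-13.2,0,1],[0,0,0,2.8,-13.2,0,1],[0,0,0,2.8,-13.2,0,1],[0,0,0,2.8,-13.2,0,1],[0,0,0,2.8,-13.2,0,1],[0,0,0,2.8,-13.2,0,1],[0,0,0,2.8,-13.2,0,1],[0,0,0,2.8,-13.2,0,1],[0,0,0,2.8,-13.2,0,1],[0,0,0,2.8,-13.2,0,1],[0,0,0,2.8,-13.2,0,1],[0,0,0,2.8,-13.2,0,1],[0,0,0,2.8,-13.2,0,1],[0,0,0,2.8,-13.2,0,1],[0,0,0,2.8,-13.2,0,1],[0,0,0,2.8,-13.2,0,1],[0,0,0,2.8,-13.2,0,1]],
  ],
)

```text
t: 20.73
position: [351.8, -377.7, 400.1]
tool_rot: [-0.093, 0.771, -0.626, 0.074]
ft_force: [-1.1, 0.9, -6.5]
opening: 0.103
finger_force: 98.9
```

```bash
python3 show.py dial2 2>/dev/null; python3 - <<'E'
import numpy as np
for f in('dial1','dial2'):
    q=np.load(f'pics/{f}.npy'); r,g,b=q[...,0],q[...,1],q[...,2]
    v,u=np.mgrid[:600,:600]; br=(r-b>60)&(r>120)
    h=br&(abs(u-300)<60)&(abs(v-275)<60); hc=np.array([u[h].mean(),v[h].mean()])
    rr=np.hypot(u-hc[0],v-hc[1]); th=np.arctan2(u-hc[0],hc[1]-v)
    t=br&(rr>175)&(rr<215)&(abs(th)<.6)
    dk=(q.max(2)<90)&(rr>45)&(rr<165)&(abs(th)<.6)
    print(f,hc,'index',th[t].mean(),t.sum(),'pointer',th[dk].mean(),dk.sum())
E
```

```text
t 20.7333 pos [ 351.8 -377.7  400.1] F [-1.1  0.9 -6.5] j [-0.94  0.18  0.29  1.59  0.22 -2.71]
shift [-1.8 -2.3 -0.1] turn [-2.97 13.35  0.14]
cleat x [-0.2059  0.9786  0.0025] y [-0.951  -0.1995 -0.2364] z [-0.2308 -0.0511  0.9717]
dial [ 372.6 -447.8  375.6] [[227.69778943 245.97700785]]
dial1 [298.14012968 276.25360231] index 0.21944815348676483 652 pointer 0.0010416882724485217 1531
dial2 [302.38336933 276.38408927] index 0.21966487764791787 617 pointer 0.23059618433373344 1568
```

View pics/dial2.png

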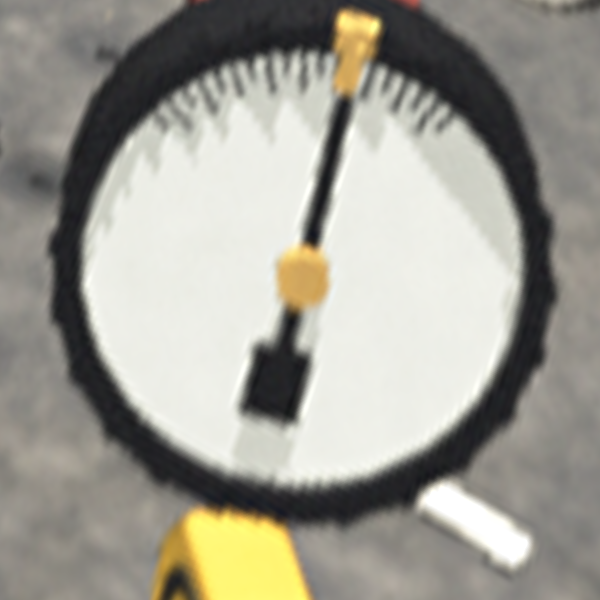

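At −0.238 rad the black pointer runs into the brass tongue (tip (346,97), index (345,92)). The null is within 0.01 rad, so I'll aim for 0.232 rad. Next: level the plate, turn it to the line's direction and carry it over the beam.

Request:
move_arm(
  increments=[
    [[5,10,0,-1.2,5.5,0,1],[15,30,-5,-2.2,10.5,0,1],[25,50,-10,-2.9,13.3,0,1],[35,75,-15,-2.9,13.3,0,1],[45,95,-20,-2.9,13.3,0,1],[50,100,-20,-2.9,13.3,0,1]],
  ],
)

```text
t: 21.38
position: [403.1, -274.3, 379.3]
tool_rot: [-0.002, 0.778, -0.629, -0.001]
ft_force: [-0.7, -0.3, -6.8]
opening: 0.101
finger_force: 99.6
```

Request:
move_arm(
  increments=[
    [[5,10,-5,0,0,-5,1],[15,30,-10,0,0,-11,1],[25,50,-15,0,0,-17,1],[35,70,-22,0,0,-23,1],[45,90,-30,0,0,-29,1],[55,110,-38,0,0,-35,1],[65,130,-46,0,0,-41,1],[75,150,-54,0,0,-47,1],[85,170,-62,0,0,-53,1],[95,190,-70,0,0,-59,1],[105,210,-78,0,0,-65,1],[115,230,-86,0,0,-71,1],[125,245,-94,0,0,-77,1],[135,260,-102,0,0,-83,1],[142,270,-110,0,0,-89,1],[147,276,-118,0,0,-95,1],[150,280,-125,0,0,-100,1],[152,282,-130,0,0,-105,1],[152,282,-130,0,0,-105.5,1],[152,282,-130,0,0,-105.5,1]],
  ],
)

```text
t: 23.05
position: [554.0, 4.2, 249.9]
tool_rot: [0.0, 0.031, 1.0, -0.0]
ft_force: [0.5, -0.6, -6.0]
opening: 0.108
finger_force: 99.5
```

```bash
python3 - <<'E'
from h import *
delta((553.8,4.2,200),down(176.6))
E
```

```text
t 23.05 pos [554.    4.2 249.9] F [ 0.5 -0.6 -6. ] j [ 0.01  0.35  0.15  1.37 -0.    0.07]
shift [ -0.2   0.  -49.9] turn [0.06 0.03 0.14]
```

Request:
move_arm(
  increments=[
    [[0,0,-30,0,0,0,1],[0,0,-55,0,0,0,1],[0,0,-66,0,0,0,1],[0,0,-69,0,0,0,1],[0,0,-69,0,0,0,1],[0,0,-69,0,0,0,1]],
  ],
)

```text
t: 23.55
position: [554.8, 4.0, 182.5]
tool_rot: [0.002, 0.032, 0.999, -0.0]
ft_force: [-0.6, -0.0, -6.5]
opening: 0.098
finger_force: 99.3
```

```bash
python3 - <<'E'
from h import *
delta((553.8,4.2,176),down(176.6))
p,d=snap('side','side7');P=cloud('side',d)
cv2.imwrite('pics/c6.png',cv2.resize(p[150:270,240:400],None,fx=4.5,fy=4.5,interpolation=2)[:,:,::-1])
m=(abs(P[...,0]-548)<50)&(P[...,1]>-12)&(P[...,1]<20)&(P[...,2]>112)&(P[...,2]<155);Q=P[m];print(len(Q),np.median(Q,0))
a=np.median(Q[:,1]+0.0587*(Q[:,0]-547.8));print('near face y at mid',a)
E
```

```text
t 23.55 pos [554.8   4.  182.5] F [-0.6 -0.  -6.5] j [ 0.01  0.38  0.02  1.21 -0.    0.07]
shift [-1.   0.2 -6.5] turn [0.06 0.19 0.22]
700 [551.04080831  -1.85984635 134.62051645]
near face y at mid -1.2287607046416502
```

View pics/c6.png

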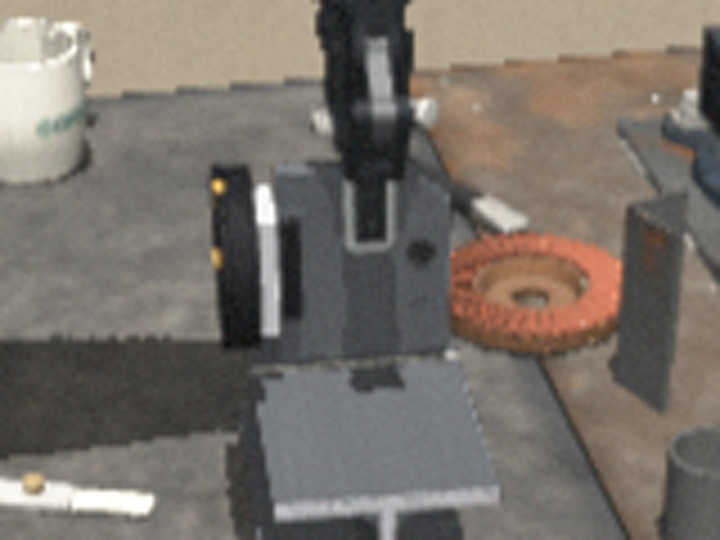

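Plate hangs square above the line, dial toward −x, near face about 5 mm in front of the line's middle, so it is centred within about 1 mm. Lowering to contact.

Request:
move_arm(
  increments=[
    [[-0.5,0,-2,0,0,0.2,1],[-1,0,-4,0,0,0.2,1],[-1,0,-5,0,0,0.2,1],[-1,0,-6,0,0,0.2,1],[-1,0,-6,0,0,0.2,1]],
  ],
)

```text
t: 24.02
position: [552.9, 4.4, 175.3]
tool_rot: [0.001, 0.03, 1.0, -0.001]
ft_force: [-0.2, -0.0, -5.8]
opening: 0.102
finger_force: 100.0
```

Request:
move_arm(
  increments=[
    [[0,0,-1,0,0,0,1],[0,0,-2,0,0,0,1],[0,0,-2,0,0,0,1],[0,0,-2,0,0,0,1]],
  ],
)

```text
t: 24.35
position: [553.0, 4.4, 175.2]
tool_rot: [0.001, 0.03, 1.0, -0.0]
ft_force: [-4.0, 0.2, 4.9]
opening: 0.105
finger_force: 101.8
```

Foot is down with about 11 N of load. Now I rock it about its +y edge to 0.232 rad, following the arc.

Request:
move_arm(
  increments=[
    [[0.1,2.3,0.1,-1.66,0.1,0,1],[0.3,4.6,0.2,-3.32,0.2,0,1],[0.4,6.9,0.1,-4.98,0.3,0,1],[0.5,9.2,0,-6.64,0.39,0,1],[0.7,11.5,-0.1,-8.3,0.49,0,1],[0.8,13.8,-0.3,-9.95,0.58,0,1],[0.9,16.1,-0.6,-11.6,0.68,0,1],[1.1,18.3,-1,-13.27,0.78,0,1],[1.1,18.3,-1,-13.27,0.78,0,1],[1.1,18.3,-1,-13.27,0.78,0,1]],
  ],
)

```text
t: 25.18
position: [554.3, 22.7, 174.1]
tool_rot: [-0.002, 0.029, 0.993, -0.117]
ft_force: [-2.9, -1.1, 5.0]
opening: 0.104
finger_force: 101.4
```

```bash
cat > fin.py <<'E'
from h import *
import sys
delta((553.8,4.2,176),down(176.6))
o=env.get_obs();R=Ro.from_quat(o['tool_rot'],scalar_first=True)
M=(R*Ro.from_euler('z',180,degrees=True)*Ro.from_euler('x',180,degrees=True)).as_matrix()
print('tilt',-np.arcsin(M[2,1])*-1,'pitch x',M[2,0].round(4),'yaw',np.degrees(np.arctan2(M[1,0],M[0,0])).round(2))
C=o['position']+M@[-6,0,-79.2]; print('foot centre',C.round(1),'edge',(C+M@[0,5,0]).round(1))
p,d=snap('side',sys.argv[1]);P=cloud('side',d)
m=(P[...,0]>510)&(P[...,0]<588)&(P[...,1]>-15)&(P[...,1]<40)&(P[...,2]>108)&(P[...,2]<150);Q=P[m]
A=np.c_[Q[:,0]-547.8,Q[:,2]-96,np.ones(len(Q))];w=np.ones(len(Q))
for _ in range(10):
    s=np.linalg.lstsq(A*w[:,None],Q[:,1]*w,rcond=None)[0];e=abs(A@s-Q[:,1]);w=1/np.sqrt(1+(e/1.5)**2)
print(len(Q),'side cam: lean',np.arctan(s[1]),'yaw',np.degrees(np.arctan(s[0])),'near-face y at foot',s[2])
q,d2=snap('top',sys.argv[1]+'t')
cv2.imwrite(f'pics/{sys.argv[1]}c.png',np.hstack([cv2.resize(p[160:260,250:375],(400,320),interpolation=2),cv2.resize(q[200:300,265:390],(400,320),interpolation=2)])[:,:,::-1])
E
python3 fin.py f1
```

```text
t 25.1833 pos [554.3  22.7 174.1] F [-2.9 -1.1  5. ] j [ 0.16  0.42  0.04  1.24 -0.23  0.22]
shift [ -0.5 -18.5   1.9] turn [13.41 -0.61 -0.  ]
tilt -0.23431076962294028 pitch x 0.0033 yaw -3.38
foot centre [547.5   4.7  97. ] edge [547.8   9.6  95.9]
691 side cam: lean 0.21712297655141996 yaw -2.569352881360523 near-face y at foot -1.2138075205008927
```

View pics/f1c.png

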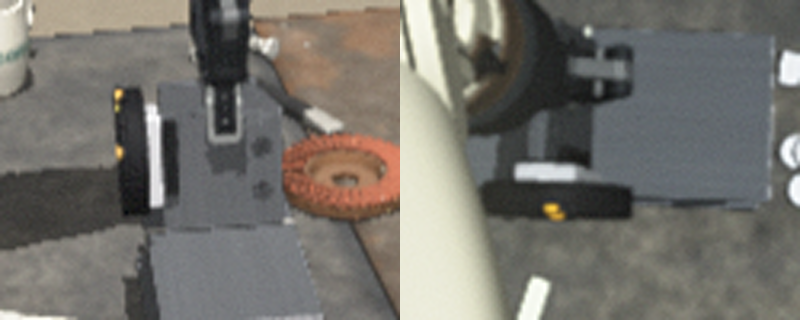

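Plate leans on the line with its foot edge down. I'll compare the depth-based lean against the upright frame to remove bias, and let the pointer settle.

Request:
move_arm(
  increments=[
    [[0,0,0,0,0,0,1],[0,0,0,0,0,0,1],[0,0,0,0,0,0,1],[0,0,0,0,0,0,1],[0,0,0,0,0,0,1],[0,0,0,0,0,0,1],[0,0,0,0,0,0,1],[0,0,0,0,0,0,1],[0,0,0,0,0,0,1],[0,0,0,0,0,0,1],[0,0,0,0,0,0,1],[0,0,0,0,0,0,1]],
  ],
)

```text
t: 26.28
position: [554.3, 22.6, 174.1]
tool_rot: [-0.002, 0.03, 0.993, -0.116]
ft_force: [-3.5, 0.7, 6.4]
opening: 0.103
finger_force: 101.5
```

```bash
python3 fin.py f2; python3 - <<'E'
from h import *
z=np.load('pics/side7.npz');P=cloud('side',z['d'])
m=(P[...,0]>510)&(P[...,0]<588)&(P[...,1]>-15)&(P[...,1]<40)&(P[...,2]>115)&(P[...,2]<157);Q=P[m]
A=np.c_[Q[:,0]-547.8,Q[:,2]-103,np.ones(len(Q))];w=np.ones(len(Q))
for _ in range(10):
    s=np.linalg.lstsq(A*w[:,None],Q[:,1]*w,rcond=None)[0];e=abs(A@s-Q[:,1]);w=1/np.sqrt(1+(e/1.5)**2)
print('upright lean',np.arctan(s[1]),s[0],s[2])
# brass in top view
q=np.load('pics/f2t.npz')['p'].astype(int);b=(q[...,0]-q[...,2]>70)&(q[...,0]>120);b[:250]=0;b[285:]=0;b[:,:295]=0;b[:,330:]=0
n,l,st,c=cv2.connectedComponentsWithStats(b.astype(np.uint8))
for i in range(1,n): print(st[i],c[i])
o=env.get_obs();R=Ro.from_quat(o['tool_rot'],scalar_first=True);M=(R*Ro.from_euler('z',180,degrees=True)*Ro.from_euler('x',180,degrees=True)).as_matrix()
for nm,L in(('hub',[-72,0,55]),('idx in',[-69,-31.5*np.sin(.232),55+31.5*np.cos(.232)]),('idx out',[-69,-42*np.sin(.232),55+42*np.cos(.232)])): print(nm,proj('top',o['position']+M@(np.array(L)-[6,0,79.2])))
E
```

```text
t 26.2833 pos [554.3  22.6 174.1] F [-3.5  0.7  6.4] j [ 0.16  0.42  0.04  1.24 -0.23  0.22]
shift [ -0.5 -18.4   1.9] turn [13.34 -0.6   0.05]
tilt -0.2330255993567647 pitch x 0.0034 yaw -3.42
foot centre [547.5   4.7  97. ] edge [547.8   9.5  95.9]
694 side cam: lean 0.2221143051541188 yaw -2.947713902616186 near-face y at foot -1.4101110775902153
upright lean -0.015348689734276747 -0.05158315375153818 -0.5664284278622599
[310 264   6   5  22] [312.77272727 265.77272727]
hub [[312.58648254 270.93909732]]
idx in [[311.89460974 268.57197754]]
idx out [[311.62922113 268.33413098]]
```

```bash
python3 -c "
from bench import env
print(env.sign_off())"
```

```text
the job is handed in; nothing more can be done
None
```

I handed the job in at 26.3 s: all five slugs are off the beam, the scraper is standing on the table, and the cleat is gripped with its foot on the line. It leans 0.233 rad against an index I measured at about 0.23; I lined the pointer up with the index in the camera before placing it, but couldn't read the dial in its final pose.

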